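# Prise open the touch mixer and mix the tall jar

### The job

Lever the hinged cover of the low bench mixer open with the blade of the plaster spatula (not with the fingers, and gently: feel for the gap, do not force the blade against the mixer), swing it right back until it stays open, and lay the spatula flat on the bench. Then take the tall jar, press it upright onto the sprung pad under the cover until the pad is fully down, without forcing it, and hold it there for a second. Finally stand the jar on the bench again, leaving the mixer open and the other things where they are.

Things in the scene. Friction and masses are not known exactly. Their poses are not given: they have to be found in the camera images.
- mixer_base: Dark steel foot plate of the bench mixer, 150 (x) x 160 (y) x 12 mm, fixed. Origin: centre of its underside; z up. The grey mixer head, 130 x 150 mm, stands centred on it, turned alike, front (-x) side with the sill. The head's screw feet are set differently each time: its top is h = 100 to 130 mm above the bench, and h is not given. All heights in the mixer are told from h.
- cover (a joint): Angle of the mixer's flat metal cover: 0 shut (top flush at h), grows as its front edge lifts, stops at 2.0 rad (leaning back). Stiff hinge: takes about 5 N at the front edge, stays where left. Hinge line along y at base x = 54 mm, height h. Cover 8 mm thick (below the hinge line), 136 mm wide; at the front a tongue 50 mm wide, 4 mm thick ends at base x = -65 mm, flush with the front face.
- front (a point): Bench point below the gap (base frame -65, 0, 0 mm), axes as the base. Above it, in a 56 mm wide notch of the front wall, is a steel sill: 60 mm wide, from base x = -85 to -59 mm, so it sticks out 20 mm; its top is at h - 13.5 mm. Between it and the tongue's underside (h - 8 mm) is a 5.5 mm high gap for the blade. Behind it nothing is higher than the pad.
- pad (a joint): How far the mixer's round black rubber pad (66 mm diameter) is pushed down: 0 up, 0.010 m fully down. Sprung, about 4 N to start and 10 N fully down. It sits under the cover, over the centre of the base, its top at h - 22 mm when up, in an open well 118 x 138 mm.
- spatula: Plaster spatula lying flat along its x axis, 200 mm long, 110 g. Wooden handle 105 x 20 x 24 mm high from x = -100 to +5 mm; steel blade 95 mm long, 34 mm wide, 3 mm thick from x = 5 to 100 mm, at half the handle's height (12 mm above the underside). Origin: middle of the length, on the underside; z up.
- spatula_tip (a point): Middle of the blade's front edge, at half its thickness (spatula frame 100, 0, 12 mm).
- tall_jar: The tall slim white jar with screw cap, 54 mm diameter, 120 mm high, about 0.2 kg, standing on the bench. Origin: centre of its underside; z up.
- squat_jar: Bystander: the wide low white jar, 68 mm diameter, 70 mm high. Origin: centre of its underside.
- tape_roll: Bystander: roll of paper tape lying flat, 80 mm diameter, 45 mm high. Origin: centre of its underside.
- plaster_bowl: Bystander: black rubber mixing bowl, 116 mm diameter, 60 mm high. Origin: centre of its underside.
Not all that is in view belongs to the job. What is shaped like the spatula but pink is not meant.

How it is judged:
By the outcome, as a careful person would: the job done as asked, in the order asked, and still so for the second after the job is handed in, with the robot touching nothing.
It also fails if it takes over 72 s, if anything falls off the work surface, if the arm or the gripper's body presses on something with over 40 N, if the wrist force passes 120 N, or if a joint passes its speed limit or range.

### The arm

A 6-joint arm with a two-finger parallel gripper is mounted at the origin on the work surface. World frame = base frame: x ahead of the robot, y to its left, z up, the work surface at z = 0. Lengths are in m, angles in rad, forces in N, time in s.
With the tool pointing down it reaches from about 0.4 to 0.825 m from the base axis. Payload 7 kg.
Tool frame: the origin (TCP) lies at the very end of the fingers, on their centre line; the grasp point (between the pads) lies 19 mm behind it; z points along the fingers, y is the line along which they close (so a half turn about z gives the same grasp; the last joint's range is limited). The gripper opens to 88 mm and grips with 3 to 60 N. Pads are 19 mm wide; open, the fingers measure 130 mm over their backs; the gripper's body (78 mm by 193 mm) begins 47 mm behind the grasp point.
Start: joints at [-0.924, 0.359, 0.012, 0, -1.224, -0.288], TCP at [0.237, -0.632, 0.227] pointing down, gripper open.
Joint ranges: [-3.07, 3.07], [-1.43, 2.12], [-1.02, 1.25], [-3.03, 1.67], [-3.05, -0], [-3.03, 3.03]. Speed limits (rad/s): [2.39, 2.39, 3.01, 3.14, 3.14, 3.14].

### API

Orientations are given as [roll, pitch, yaw] about the fixed x, y, z axes, in that order (R = Rz(yaw) Ry(pitch) Rx(roll)).
In Python, from station import * gives the robot as it stands.
- The arm moves only by the tool servo_tool, never from a script. Its argument "moves" is a list of rows, each an object of numbers: "jaw": the opening, from 0 (shut) to 1 (fully open); "dx", "dy", "dz": the shift along the world's x, y, z in m; "roll": the turn about the world's z in degrees. A call has exactly 10 rows; each row shifts and turns the commanded pose from where the row before left it; what a row does not reach is not made up. A row lasts 1/8 s, in which the tool goes at most 62.5 mm and 10.7 degrees, less where a joint would pass 70% of its speed; a pose out of reach is approached as far as the arm can. A call with a gripper value outside its range is refused whole. The fingers move at their own pace and stop on an object; "newtons" is the grip in N (left out, the last holds). Time passes only in rows, so rows that do not move let the fingers close, or fill a call up. It gives the time, the measured TCP pose, the force, the opening and the grip force at its end, in the units of the state.
- get_state(): the state, without advancing time (a new reading comes with each control period).
- grab_frame(name): name is "scene" or "top" or "wrist"; returns (picture, depth): 384x512x3 uint8, red, green, blue; 384x512 float32, m along the optical axis (not along the pixel's ray), 0 where there is no reading.
- calibration(name): a dict with "intrinsics" (3x3 intrinsics, pixels), "k1" (the pictures are not rectified: a ray, as slopes to the right and down, at radius r is drawn at 1 + k1 r^2 times it, then the intrinsics apply), "R" (3x3) and "t" (3): a world point X has camera coordinates R X + t. Camera axes: x right, y down, z forward; pixel columns grow to the right and rows downward; lengths in m; the calibration is good to about 2 mm. A picture is of the moment at which its call begins: read the wrist's pose just before it. calibration takes no time and is no camera call; for the wrist camera it gives the pose at the moment of the call.
- job_done(): hands the job in; it is judged then, once.
The state is a dict: "t": time; "q": joint angles; "qd": joint speeds; "joint_efforts": joint torques, N m; "eef_pos": TCP position; "ee_rot": TCP orientation; "force": force on the tool from outside, world axes, zero at the start; "moment": the same for the moment, N m; "width": finger opening in m; "gripper_force": force on a finger pad.
Only numpy, scipy, OpenCV 4.12 (cv2) and the standard library are available. Lean on these libraries where they do the work, as an engineer would, in place of code of your own. Each camera call takes 0.05 s, during which the arm holds its last target. There are 200 camera calls.

## Working session

There is one attempt and no reset: what is moved stays moved. The work goes in short steps, Python scripts to look and compute and a tool call to move; the robot and the scene stay as the last step left them, time stands still between calls to the robot, and variables do not carry over. Pictures are saved under pics/ and viewed, at most 13 in all, crops included, and the job is handed in when it is done.

Besides the shell and the picture viewer there is one more tool, called after ">>>" in YAML: its name, and indented under it one key for each argument. servo_tool: Moves the arm, as the interface text tells. Its arguments: {"type":"object","properties":{"moves":{"type":"array","items":{"type":"object","properties":{"jaw":{"type":"number"},"dx":{"type":"number"},"dy":{"type":"number"},"dz":{"type":"number"},"roll":{"type":"number"}}}},"newtons":{"type":"number"}},"required":["moves"]}

```bash
mkdir -p pics; ls; cat > h.py <<'E'
from station import *
import numpy as np, cv2
def save(n,f,im): cv2.imwrite(f'pics/{f}.png',cv2.cvtColor(im,cv2.COLOR_RGB2BGR))
def cloud(n,d,c=None):
    c=c or calibration(n);K=np.array(c["intrinsics"]);H,W=d.shape
    u,v=np.meshgrid(np.arange(W),np.arange(H));x=(u-K[0,2])/K[0,0];y=(v-K[1,2])/K[1,1]
    a,b=x.copy(),y.copy()
    for _ in range(10):
        s=1+c["k1"]*(a*a+b*b);a,b=x/s,y/s
    P=np.stack([a*d,b*d,d],-1)-np.array(c["t"]);P=P@np.array(c["R"]);P[d<=0]=np.nan
    return P
E
python3 - <<'E'
from h import *
s=get_state();print({k:np.round(v,3).tolist() for k,v in s.items()})
for n in("scene","top"):
    im,d=grab_frame(n);np.savez(f'pics/{n}0.npz',im=im,d=d);save(n,n+'0',im);c=calibration(n);print(n,c)
E
```

```text
pics
{'t': 0.0, 'q': [-0.924, 0.359, 0.011, -0.0, -1.224, -0.288], 'qd': [-0.0, 0.001, 0.0, -0.001, 0.002, 0.002], 'joint_efforts': [0.002, -58.271, 29.307, 6.997, 0.007, -0.0], 'eef_pos': [0.237, -0.632, 0.226], 'ee_rot': [3.14, -0.0, -2.783], 'force': [-0.464, 0.237, -0.01], 'moment': [-0.049, 0.025, -0.028], 'gripper_force': 0.0, 'width': 0.087}
scene {'intrinsics': array([[432.94875067,   0.        , 250.26827679],
       [  0.        , 432.94875067, 193.3521559 ],
       [  0.        ,   0.        ,   1.        ]]), 'k1': -0.01555559525620192, 'R': array([[-0.76835048,  0.63978275,  0.01776464],
       [ 0.43126227,  0.53803656, -0.7242441 ],
       [-0.47291691, -0.54881208, -0.68931481]]), 't': array([ 0.37752554, -0.15026338,  1.63401005])}
top {'intrinsics': array([[491.83974672,   0.        , 251.06352658],
       [  0.        , 491.83974672, 188.12504871],
       [  0.        ,   0.        ,   1.        ]]), 'k1': -0.1237120109530556, 'R': array([[-0.00629899, -0.99980671,  0.01862448],
       [-0.98001076,  0.0024686 , -0.19892917],
       [ 0.19884475, -0.01950524, -0.97983688]]), 't': array([0.01809869, 0.5322215 , 1.63908099])}
```

View pics/top0.png

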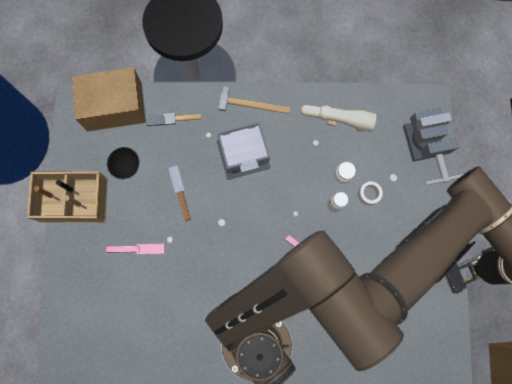

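View pics/scene0.png

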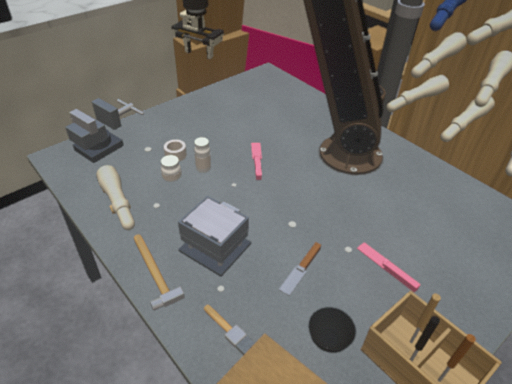

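Top picture: the spatula candidates are the brown-handled one at (180,192), pink ones at (135,249) and (293,241), and the small scraper with orange handle at (175,119). The brown-handled steel one matches the description. The jar candidates are (340,201) and (346,172), to be told apart by height. The tape is at (371,192), the bowl at (123,163), and the mixer at (244,150) with its tongue at (249,166).

```bash
python3 - <<'E'
from h import *
z=np.load('pics/top0.npz');im,d=z['im'],z['d'];P=cloud('top',d)
def roi(u0,v0,u1,v1,zmin,zmax,name):
    Q=P[v0:v1,u0:u1].reshape(-1,3);m=(Q[:,2]>zmin)&(Q[:,2]<zmax);Q=Q[m]
    r=cv2.minAreaRect((Q[:,:2]*1000).astype(np.float32))
    print(name,len(Q),'mean',Q.mean(0).round(4),'zmed/max',np.median(Q[:,2]).round(4),np.percentile(Q[:,2],[5,95]).round(4),'rect',np.round(r[0],1),np.round(r[1],1),round(r[2],1))
    return Q
T=P[255:300,60:200].reshape(-1,3);print('bench z',np.nanmedian(T[:,2]))
roi(162,160,196,226,.006,.04,'spat all')
roi(172,190,196,226,.016,.04,'handle')
roi(162,160,190,196,.006,.016,'blade')
for n,r in dict(jA=(335,160,358,184),jB=(328,188,350,213),tape=(358,178,386,208),bowl=(100,140,146,186)).items(): roi(*r,.03,.2,n)
Q=roi(210,115,285,185,.085,.2,'mixer top')
zz=Q[:,2];print(np.histogram(zz,bins=np.arange(.085,.14,.004)))
roi(210,115,285,185,.008,.02,'plate')
s=np.vstack([cv2.resize(im[150:234,155:267],None,fx=5,fy=5,interpolation=cv2.INTER_CUBIC)[:420,:560]])
a=cv2.resize(im[155:220,150:210],(380,412),interpolation=cv2.INTER_CUBIC);b=cv2.resize(im[155:220,325:390],(412,412),interpolation=cv2.INTER_CUBIC)
save('x','crop0',np.hstack([a,b]))
E
```

```text
bench z 0.00021019116197588
spat all 598 mean [0.5279 0.2678 0.0154] zmed/max 0.0143 [0.0064 0.0275] rect [529.5 270.8] [233.5 118. ] 1.6
handle 184 mean [0.4811 0.2525 0.024 ] zmed/max 0.0239 [0.018  0.0305] rect [481.8 255.7] [114.7  26.6] 16.4
blade 228 mean [0.5789 0.2822 0.011 ] zmed/max 0.0111 [0.0062 0.0155] rect [583.  283.1] [125.7  96.5] 1.6
jA 315 mean [ 0.5871 -0.3104  0.0628] zmed/max 0.0681 [0.0374 0.075 ] rect [ 589.2 -312.6] [62.6 65.9] 2.7
jB 285 mean [ 0.4746 -0.2719  0.1008] zmed/max 0.1165 [0.0427 0.125 ] rect [ 477.3 -275.5] [50.8 52. ] 84.3
tape 233 mean [ 0.5165 -0.4007  0.0439] zmed/max 0.0442 [0.0339 0.0521] rect [ 517.1 -403. ] [76.2 76.9] 44.8
bowl 422 mean [0.6246 0.4818 0.0507] zmed/max 0.0517 [0.0318 0.0713] rect [616.6 478.4] [117.6 146.8] 17.1
mixer top 1874 mean [0.6582 0.0401 0.1219] zmed/max 0.1231 [0.1082 0.1301] rect [656.9  39.3] [154.3 151.1] 15.6
(array([ 10,   8,  11,  11,  18,  48,  72,  96, 338, 611, 501, 137,  13]), array([0.085, 0.089, 0.093, 0.097, 0.101, 0.105, 0.109, 0.113, 0.117,
       0.121, 0.125, 0.129, 0.133, 0.137]))
plate 327 mean [0.6427 0.0315 0.0118] zmed/max 0.0113 [0.0083 0.0174] rect [686.7  24.7] [254.7 261.2] 0.0
```

View pics/crop0.png

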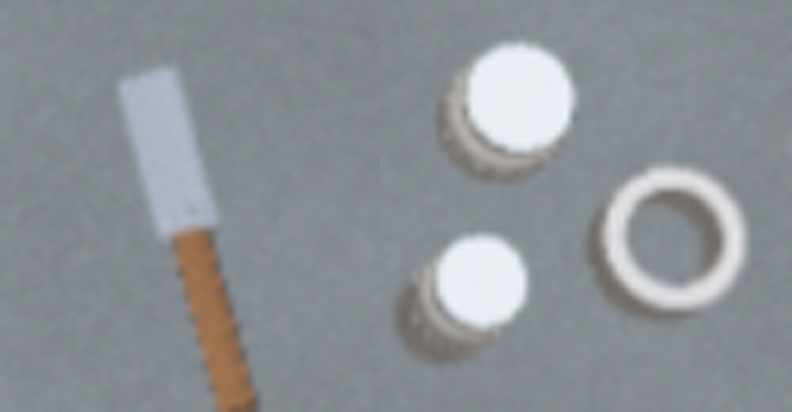

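The crop confirms a steel blade on a brown handle (tip at about (150,75), handle at (215,320)). The lower white jar at (480,285) is the slim one, 120 mm tall at (0.477,-0.275). The upper jar at (520,100) is the squat one. The mixer's yaw is about 16° and so is the spatula's.

>>> servo_tool:
  moves:
    - {"dx":0.02,"dy":0.045,"jaw":1}
    - {"dx":0.02,"dy":0.045}
    - {"dx":0.02,"dy":0.045}
    - {"dx":0.02,"dy":0.045}
    - {"dx":0.02,"dy":0.045}
    - {"dx":0.02,"dy":0.045}
    - {"dx":0.02,"dy":0.045}
    - {"dx":0.02,"dy":0.045}
    - {"dx":0.02,"dy":0.045}
    - {"dx":0.02,"dy":0.045,"roll":-4}

```text
$.moves[0]: bad value
```

>>> servo_tool:
  moves:
    - {"dx":0.008,"dy":0.05}
    - {"dx":0.008,"dy":0.05}
    - {"dx":0.008,"dy":0.05}
    - {"dx":0.008,"dy":0.05}
    - {"dx":0.008,"dy":0.05}
    - {"dx":0.008,"dy":0.05}
    - {"dx":0.008,"dy":0.05}
    - {"dx":0.008,"dy":0.05}
    - {"dx":0.008,"dy":0.048,"dz":-0.03}
    - {"dz":-0.03}

```text
$.moves[0]: bad value
```

```bash
python3 - <<'E'
from h import *
s=get_state();print({k:np.round(s[k],4).tolist() for k in('t','eef_pos','ee_rot','force')})
c=calibration('wrist');im,d=grab_frame('wrist');P=cloud('wrist',d,c);save('w','w1',im);np.savez('pics/w1.npz',im=im,d=d,P=P)
im2,d2=grab_frame('top');np.savez('pics/top1.npz',im=im2,d=d2)
hsv=cv2.cvtColor(im,cv2.COLOR_RGB2HSV)
for n,zr in(('handle',(.015,.035)),('blade',(.006,.0155)),):
    m=(P[...,2]>zr[0])&(P[...,2]<zr[1])&(np.hypot(P[...,0]-.52,P[...,1]-.267)<.14)
    if n=='handle': m&=(hsv[...,1]>90)
    Q=P[m];
    if len(Q)>20: r=cv2.minAreaRect((Q[:,:2]*1000).astype(np.float32));print(n,len(Q),Q.mean(0).round(4),r)
P=cloud('top',d2);Q=P[115:185,210:285].reshape(-1,3);Q=Q[(Q[:,2]>.112)]
# plane/height using interior of cover
Ci=Q[(np.abs(Q[:,0]-.66)<.045)&(np.abs(Q[:,1]-.04)<.045)];print('h',np.median(Ci[:,2]),Ci[:,2].mean(),len(Ci))
P0=cloud('top',np.load('pics/top0.npz')['d'])
print(np.nanmedian(P0[255:300,60:200,2]), np.nanmedian(P[200:235,200:260,2]))
E
```

```text
{'t': 0.1, 'eef_pos': [0.2369, -0.6316, 0.2257], 'ee_rot': [3.1401, -0.0001, -2.7829], 'force': [0.0408, 0.2785, 0.0756]}
h 0.12428338921461413 0.12413908587116586 697
0.00021019116197588 1.1671068224309646e-06
```

View pics/w1.png

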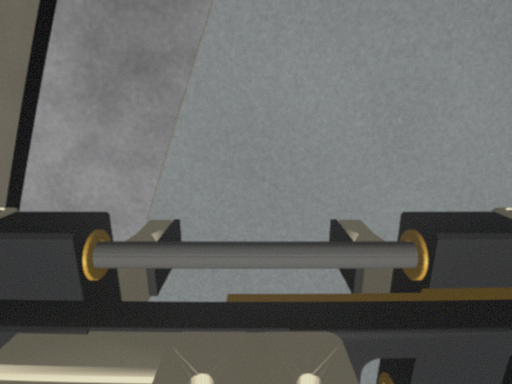

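The wrist picture shows only the bench edge and the fingers at (150,260) and (370,260). The moves were refused, probably because each row needs every field.

>>> servo_tool:
  moves:
    - {"jaw":1,"dx":0.02,"dy":0.045,"dz":0,"roll":0}
    - {"jaw":1,"dx":0.02,"dy":0.045,"dz":0,"roll":0}
    - {"jaw":1,"dx":0.02,"dy":0.045,"dz":0,"roll":0}
    - {"jaw":1,"dx":0.02,"dy":0.045,"dz":0,"roll":0}
    - {"jaw":1,"dx":0.02,"dy":0.045,"dz":0,"roll":0}
    - {"jaw":1,"dx":0.02,"dy":0.045,"dz":0,"roll":0}
    - {"jaw":1,"dx":0.02,"dy":0.045,"dz":0,"roll":0}
    - {"jaw":1,"dx":0.02,"dy":0.045,"dz":0,"roll":0}
    - {"jaw":1,"dx":0.02,"dy":0.045,"dz":0,"roll":0}
    - {"jaw":1,"dx":0.02,"dy":0.045,"dz":0,"roll":-4}
  newtons: 60

```text
t: 1.45
eef_pos: [0.4374, -0.1805, 0.2268]
ee_rot: [-3.141, 0.001, -2.854]
force: [1.5, -0.5, 0.7]
width: 0.0876
gripper_force: 0.0
```

>>> servo_tool:
  moves:
    - {"jaw":1,"dx":0.008,"dy":0.05,"dz":0,"roll":0}
    - {"jaw":1,"dx":0.008,"dy":0.05,"dz":0,"roll":0}
    - {"jaw":1,"dx":0.008,"dy":0.05,"dz":0,"roll":0}
    - {"jaw":1,"dx":0.008,"dy":0.05,"dz":0,"roll":0}
    - {"jaw":1,"dx":0.008,"dy":0.05,"dz":0,"roll":0}
    - {"jaw":1,"dx":0.008,"dy":0.05,"dz":0,"roll":0}
    - {"jaw":1,"dx":0.008,"dy":0.05,"dz":0,"roll":0}
    - {"jaw":1,"dx":0.008,"dy":0.05,"dz":-0.03,"roll":0}
    - {"jaw":1,"dx":0.008,"dy":0.046,"dz":-0.03,"roll":0}
    - {"jaw":1,"dx":0,"dy":0,"dz":0,"roll":0}

```text
t: 2.7
eef_pos: [0.508, 0.2657, 0.1633]
ee_rot: [-3.14, -0.005, -2.85]
force: [-0.2, 0.2, 0.3]
width: 0.0877
gripper_force: 0.0
```

```bash
python3 - <<'E'
from h import *
s=get_state();print({k:np.round(s[k],4).tolist() for k in('t','eef_pos','ee_rot','force')})
c=calibration('wrist');im,d=grab_frame('wrist');P=cloud('wrist',d,c);save('w','w2',im);np.savez('pics/w2.npz',im=im,d=d,P=P)
im2,d2=grab_frame('top');np.savez('pics/top1.npz',im=im2,d=d2)
hsv=cv2.cvtColor(im,cv2.COLOR_RGB2HSV)
for n,zr in(('handle',(.015,.035)),('blade',(.006,.0155)),):
    m=(P[...,2]>zr[0])&(P[...,2]<zr[1])&(np.hypot(P[...,0]-.52,P[...,1]-.267)<.14)
    if n=='handle': m&=(hsv[...,1]>90)
    Q=P[m];
    if len(Q)>20: r=cv2.minAreaRect((Q[:,:2]*1000).astype(np.float32));print(n,len(Q),Q.mean(0).round(4),r)
# mixer from top: plane fit, colour-free outline
P=cloud('top',d2);Q=P[115:185,210:285].reshape(-1,3);Q=Q[(Q[:,2]>.112)]
Ci=Q[(np.abs(Q[:,0]-.66)<.045)&(np.abs(Q[:,1]-.04)<.045)];print('h',np.median(Ci[:,2]),Ci[:,2].mean(),len(Ci))
print(cv2.minAreaRect((Q[:,:2]*1000).astype(np.float32)))
save('x','mix1',cv2.resize(im2[110:190,205:290],None,fx=7,fy=7,interpolation=cv2.INTER_CUBIC))
E
```

```text
{'t': 2.7, 'eef_pos': [0.508, 0.2657, 0.1633], 'ee_rot': [-3.1395, -0.0046, -2.8503], 'force': [-0.1998, 0.2322, 0.343]}
handle 1840 [0.4749 0.2518 0.0235] ((476.8153076171875, 252.34295654296875), (103.1075668334961, 19.159412384033203), 16.27581214904785)
blade 1250 [0.5624 0.2772 0.013 ] ((572.7249145507812, 280.2153015136719), (96.2931900024414, 34.0746955871582), 16.523942947387695)
h 0.12388185574785811 0.12395257460841808 697
((656.5565185546875, 39.233558654785156), (154.14622497558594, 151.3181915283203), 14.932633399963379)
```

View pics/w2.png

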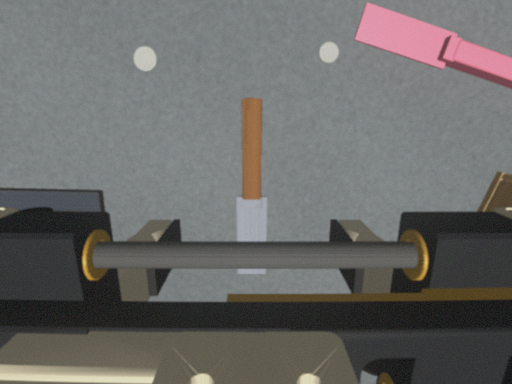

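View pics/mix1.png

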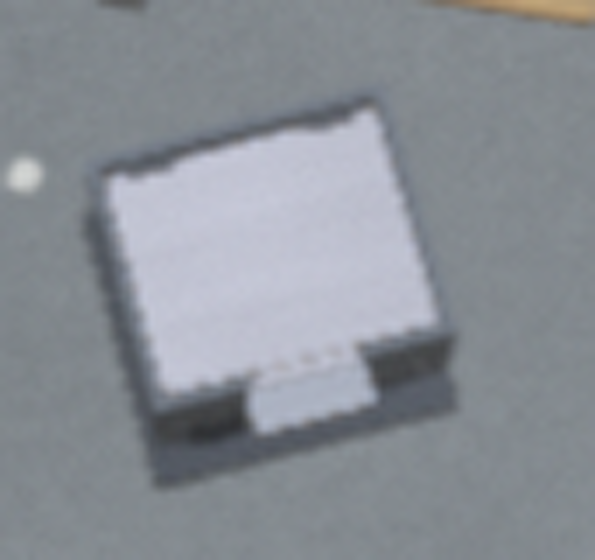

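The wrist picture shows the spatula with its handle at (251,148), the blade at (251,235), and a pink decoy at (405,35). The mixer crop shows the cover's corners at (105,178), (375,105), (440,325) and (160,390), with the sill's front edge from (262,432) to (380,403). I'll grasp the handle next.

>>> servo_tool:
  moves:
    - {"jaw":1,"dx":0.003,"dy":-0.0035,"dz":-0.04,"roll":0}
    - {"jaw":1,"dx":0,"dy":0,"dz":-0.04,"roll":0}
    - {"jaw":1,"dx":0,"dy":0,"dz":-0.04,"roll":0}
    - {"jaw":1,"dx":0,"dy":0,"dz":-0.025,"roll":0}
    - {"jaw":1,"dx":0,"dy":0,"dz":-0.014,"roll":0}
    - {"jaw":0.3,"dx":0,"dy":0,"dz":0,"roll":0}
    - {"jaw":0.1,"dx":0,"dy":0,"dz":0,"roll":0}
    - {"jaw":0.05,"dx":0,"dy":0,"dz":0,"roll":0}
    - {"jaw":0.0,"dx":0,"dy":0,"dz":0,"roll":0}
    - {"jaw":0.0,"dx":0,"dy":0,"dz":0,"roll":0}
  newtons: 60

```text
t: 4.05
eef_pos: [0.5121, 0.2607, 0.0079]
ee_rot: [3.141, 0.0, -2.853]
force: [0.1, 0.2, -1.0]
width: 0.043
gripper_force: 0.0
```

```bash
python3 - <<'E'
from h import *
s=get_state();print({k:np.round(s[k],4).tolist() for k in('t','eef_pos','ee_rot','force','width','gripper_force')})
c=calibration('top');K=c['intrinsics'];R=c['R'];t=c['t']
cam=-R.T@t
def ray(u,v,z):
    a,b=(u-K[0,2])/K[0,0],(v-K[1,2])/K[1,1];x,y=a,b
    for _ in range(10): s=1+c['k1']*(x*x+y*y);x,y=a/s,b/s
    D=R.T@np.array([x,y,1]);return cam+D*(z-cam[2])/D[2]
f=lambda p,z:(ray(205+p[0]/7-.43,110+p[1]/7-.43,z)*1000)[:2]
h=.124
C=[f(p,h) for p in((105,178),(375,105),(440,325),(160,390))];print(np.round(C,1))
L=C[0]-C[3];Rr=C[1]-C[2];F=C[3]-C[2];B=C[0]-C[1]
for e in(L,Rr): print('x-edge',np.hypot(*e),np.degrees(np.arctan2(e[1],e[0])))
for e in(F,B): print('y-edge',np.hypot(*e),np.degrees(np.arctan2(-e[0],e[1])))
print('cover centre',np.mean(C,0),'front mid',(C[2]+C[3])/2,'back mid',(C[0]+C[1])/2)
print('sill front mid',(f((262,432),h-.0135)+f((380,403),h-.0135))/2)
pl=[f(p,.012) for p in((157,487),(457,408))];print('plate front mid',np.mean(pl,0),pl)
E
```

```text
{'t': 4.05, 'eef_pos': [0.5121, 0.2607, 0.0079], 'ee_rot': [3.1413, 0.0005, -2.8525], 'force': [0.0961, 0.1633, -0.9911], 'width': 0.043, 'gripper_force': 0.0}
[[700.9 122.2]
 [737.8  -8.2]
 [627.4 -38.3]
 [595.6  95.3]]
x-edge 108.69718275117388 14.338703130395789
x-edge 114.42220425820699 15.204743876436162
y-edge 137.23256607557425 13.38565221627876
y-edge 135.52752007243927 15.788652545763494
cover centre [665.44401217  42.73106036] front mid [611.51202458  28.49889879] back mid [719.37599976  56.96322192]
sill front mid [585.33265206  18.56998403]
plate front mid [593.73526862  23.69977067] [array([573.32219838,  99.8639074 ]), array([614.14833885, -52.46436606])]
```

>>> servo_tool:
  moves:
    - {"jaw":0.5,"dx":0,"dy":0.0015,"dz":-0.004,"roll":0}
    - {"jaw":0.5,"dx":0,"dy":0,"dz":0,"roll":0}
    - {"jaw":0,"dx":0,"dy":0,"dz":0,"roll":0}
    - {"jaw":0,"dx":0,"dy":0,"dz":0,"roll":0}
    - {"jaw":0,"dx":0,"dy":0,"dz":0,"roll":0}
    - {"jaw":0,"dx":0,"dy":0,"dz":0,"roll":0}
    - {"jaw":0,"dx":0,"dy":0,"dz":0,"roll":0}
    - {"jaw":0,"dx":0,"dy":0,"dz":0,"roll":0}
    - {"jaw":0,"dx":0,"dy":0,"dz":0.015,"roll":0}
    - {"jaw":0,"dx":0,"dy":0,"dz":0.015,"roll":0}
  newtons: 60

```text
t: 5.3
eef_pos: [0.5121, 0.262, 0.0347]
ee_rot: [-3.141, 0.0, -2.853]
force: [0.7, 0.2, -0.5]
width: 0.0194
gripper_force: 60.0
```

>>> servo_tool:
  moves:
    - {"jaw":0,"dx":0,"dy":0,"dz":0.055,"roll":0}
    - {"jaw":0,"dx":0,"dy":0,"dz":0.055,"roll":0}
    - {"jaw":0,"dx":-0.004,"dy":-0.0445,"dz":0,"roll":-0.3}
    - {"jaw":0,"dx":-0.004,"dy":-0.0445,"dz":0,"roll":-0.3}
    - {"jaw":0,"dx":-0.004,"dy":-0.0445,"dz":0,"roll":-0.3}
    - {"jaw":0,"dx":-0.004,"dy":-0.0445,"dz":0,"roll":-0.3}
    - {"jaw":0,"dx":-0.004,"dy":-0.0445,"dz":0,"roll":-0.3}
    - {"jaw":0,"dx":-0.004,"dy":-0.0445,"dz":0,"roll":-0.3}
    - {"jaw":0,"dx":0,"dy":0,"dz":0,"roll":0}
    - {"jaw":0,"dx":0,"dy":0,"dz":0,"roll":0}

```text
t: 6.55
eef_pos: [0.4883, -0.005, 0.1446]
ee_rot: [3.141, 0.002, -2.885]
force: [0.2, -0.2, -1.8]
width: 0.0193
gripper_force: 60.0
```

```bash
python3 - <<'E'
from h import *
s=get_state();print({k:np.round(s[k],4).tolist() for k in('t','eef_pos','ee_rot','force','width','gripper_force')})
c=calibration('wrist');im,d=grab_frame('wrist');P=cloud('wrist',d,c)
it,dt=grab_frame('top');Pt=cloud('top',dt)
si,ds=grab_frame('scene');Ps=cloud('scene',ds)
tcp=s['eef_pos'];a=np.radians(14.7);ux=np.array([np.cos(a),np.sin(a)]);uy=np.array([-np.sin(a),np.cos(a)]);C=np.array([.667,.0423])
for n,Q in(('wrist',P),('top',Pt),('scene',Ps)):
    b=(Q[...,:2]-C);bx=b@ux*1000;by=b@uy*1000;z=Q[...,2]*1000
    m=(abs(bx-5)<35)&(abs(by)<55)&(z>110)&(z<140);print(n,'cover z',m.sum(),np.median(z[m]) if m.any() else 0)
    m=(bx>-84)&(bx<-78)&(abs(by)>18)&(abs(by)<28)&(z>95)&(z<130);print('  sill z',m.sum(),np.median(z[m]) if m.any() else 0)
    m=(bx>-150)&(bx<-78)&(abs(by)<13)&(z>130)&(z<175);
    if m.any(): print('  blade',m.sum(),'z med',np.median(z[m]),'front bx',np.percentile(bx[m],98),'by',by[m].mean(),'slope',np.polyfit(bx[m],z[m],1)[0])
    m=(bx>-60)&(bx<-30)&(z>-3)&(z<3)&(by<-80)&(by>-130);print('  bench',np.median(z[m]) if m.any() else 0)
w=cv2.resize(im,(440,330));x=cv2.resize(si[180:280,160:270],(330,300),interpolation=cv2.INTER_CUBIC);x=cv2.copyMakeBorder(x,0,30,0,0,cv2.BORDER_CONSTANT)
save('w','w3',np.hstack([w,x]))
E
```

```text
{'t': 6.55, 'eef_pos': [0.4883, -0.005, 0.1446], 'ee_rot': [3.1414, 0.0017, -2.8848], 'force': [0.2493, -0.2246, -1.7816], 'width': 0.0193, 'gripper_force': 59.992}
wrist cover z 0 0
  sill z 0 0
  bench 0
top cover z 592 124.09704447354224
  sill z 0 0
  bench 0
scene cover z 722 122.30410703858243
  sill z 6 108.5208849322761
  blade 153 z med 152.8463238492474 front bx -79.79248284385221 by 0.23069944797790465 slope 0.0004934317635048792
  bench 0
```

View pics/w3.png

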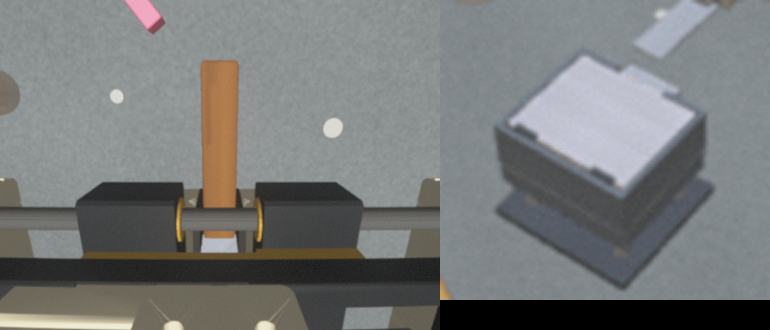

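The scene crop (right) shows the blade at (675,25), level and lined up with the sill at (650,80). The wrist picture shows the handle squarely held at (220,150). Now I descend to feel for the sill.

>>> servo_tool:
  moves:
    - {"jaw":0,"dx":0,"dy":0,"dz":-0.009,"roll":0}
    - {"jaw":0,"dx":0,"dy":0,"dz":-0.009,"roll":0}
    - {"jaw":0,"dx":0,"dy":0,"dz":-0.009,"roll":0}
    - {"jaw":0,"dx":0,"dy":0,"dz":-0.009,"roll":0}
    - {"jaw":0,"dx":0,"dy":0,"dz":-0.0005,"roll":0}
    - {"jaw":0,"dx":0,"dy":0,"dz":-0.0005,"roll":0}
    - {"jaw":0,"dx":0,"dy":0,"dz":-0.0005,"roll":0}
    - {"jaw":0,"dx":0,"dy":0,"dz":-0.0005,"roll":0}
    - {"jaw":0,"dx":0,"dy":0,"dz":0,"roll":0}
    - {"jaw":0,"dx":0,"dy":0,"dz":0,"roll":0}

```text
t: 7.95
eef_pos: [0.488, -0.005, 0.1056]
ee_rot: [3.142, 0.0, -2.884]
force: [0.2, 0.0, -2.1]
width: 0.0199
gripper_force: 60.0
```

>>> servo_tool:
  moves:
    - {"jaw":0,"dx":0,"dy":0,"dz":-0.0003,"roll":0}
    - {"jaw":0,"dx":0,"dy":0,"dz":-0.0003,"roll":0}
    - {"jaw":0,"dx":0,"dy":0,"dz":-0.0003,"roll":0}
    - {"jaw":0,"dx":0,"dy":0,"dz":-0.0003,"roll":0}
    - {"jaw":0,"dx":0,"dy":0,"dz":-0.0003,"roll":0}
    - {"jaw":0,"dx":0,"dy":0,"dz":0,"roll":0}
    - {"jaw":0,"dx":0,"dy":0,"dz":0,"roll":0}
    - {"jaw":0,"dx":0,"dy":0,"dz":0,"roll":0}
    - {"jaw":0,"dx":0,"dy":0,"dz":0,"roll":0}
    - {"jaw":0,"dx":0,"dy":0,"dz":0,"roll":0}

```text
t: 9.2
eef_pos: [0.488, -0.005, 0.1041]
ee_rot: [3.142, 0.0, -2.884]
force: [0.5, -0.2, -0.1]
width: 0.0194
gripper_force: 60.0
```

>>> servo_tool:
  moves:
    - {"jaw":0,"dx":0,"dy":0,"dz":-0.0002,"roll":0}
    - {"jaw":0,"dx":0,"dy":0,"dz":-0.0002,"roll":0}
    - {"jaw":0,"dx":0,"dy":0,"dz":0,"roll":0}
    - {"jaw":0,"dx":0,"dy":0,"dz":0,"roll":0}
    - {"jaw":0,"dx":0,"dy":0,"dz":0,"roll":0}
    - {"jaw":0,"dx":0,"dy":0,"dz":0,"roll":0}
    - {"jaw":0,"dx":0,"dy":0,"dz":0,"roll":0}
    - {"jaw":0,"dx":0,"dy":0,"dz":0,"roll":0}
    - {"jaw":0,"dx":0,"dy":0,"dz":0,"roll":0}
    - {"jaw":0,"dx":0,"dy":0,"dz":0,"roll":0}

```text
t: 10.45
eef_pos: [0.488, -0.005, 0.1037]
ee_rot: [-3.142, 0.0, -2.884]
force: [0.0, -0.3, -0.4]
width: 0.0194
gripper_force: 60.0
```

>>> servo_tool:
  moves:
    - {"jaw":0,"dx":0,"dy":0,"dz":-0.0003,"roll":0}
    - {"jaw":0,"dx":0,"dy":0,"dz":-0.0003,"roll":0}
    - {"jaw":0,"dx":0,"dy":0,"dz":0,"roll":0}
    - {"jaw":0,"dx":0,"dy":0,"dz":0,"roll":0}
    - {"jaw":0,"dx":0,"dy":0,"dz":0,"roll":0}
    - {"jaw":0,"dx":0,"dy":0,"dz":0,"roll":0}
    - {"jaw":0,"dx":0,"dy":0,"dz":0,"roll":0}
    - {"jaw":0,"dx":0,"dy":0,"dz":0,"roll":0}
    - {"jaw":0,"dx":0,"dy":0,"dz":0,"roll":0}
    - {"jaw":0,"dx":0,"dy":0,"dz":0,"roll":0}

```text
t: 11.7
eef_pos: [0.488, -0.005, 0.1031]
ee_rot: [-3.142, -0.0, -2.884]
force: [-0.2, 0.1, 0.0]
width: 0.0197
gripper_force: 60.0
```

```bash
python3 - <<'E'
from h import *
s=get_state();print({k:np.round(s[k],4).tolist() for k in('t','eef_pos','force','moment')})
F=[]
for i in range(3):
    si,ds=grab_frame('scene');F.append(np.r_[get_state()['force'],get_state()['moment']])
print(np.round(F,2));Q=cloud('scene',ds)
a=np.radians(14.7);ux=np.array([np.cos(a),np.sin(a)]);uy=np.array([-np.sin(a),np.cos(a)]);C=np.array([.667,.0423])
b=(Q[...,:2]-C);bx=b@ux*1000;by=b@uy*1000;z=Q[...,2]*1000
m=(bx>-160)&(bx<-66)&(abs(by)<14)&(z>100)&(z<125);print(m.sum(),np.median(z[m]),np.polyfit(bx[m],z[m],1),np.percentile(bx[m],[2,98]))
m=(abs(bx-5)<35)&(abs(by)<55)&(z>110)&(z<140);print('cover',np.median(z[m]))
E
```

```text
{'t': 11.7, 'eef_pos': [0.488, -0.005, 0.1031], 'force': [-0.2103, 0.1336, 0.0308], 'moment': [-0.0168, 0.0382, 0.0142]}
[[-0.41  0.75 -0.68 -0.02  0.05  0.01]
 [-1.27 -0.26  0.57  0.03  0.08  0.04]
 [-0.11 -0.78  0.46  0.03  0.11 -0.02]]
211 111.9882032321293 [-1.61370817e-02  1.10313807e+02] [-159.23330562  -72.02811811]
cover 122.39553061866741
```

>>> servo_tool:
  moves:
    - {"jaw":0,"dx":0,"dy":0,"dz":0.0009,"roll":0}
    - {"jaw":0,"dx":0,"dy":0,"dz":0.0009,"roll":0}
    - {"jaw":0,"dx":0,"dy":0,"dz":0.0009,"roll":0}
    - {"jaw":0,"dx":0,"dy":0,"dz":0,"roll":0}
    - {"jaw":0,"dx":0,"dy":0,"dz":0,"roll":0}
    - {"jaw":0,"dx":0,"dy":0,"dz":0,"roll":0}
    - {"jaw":0,"dx":0,"dy":0,"dz":0,"roll":0}
    - {"jaw":0,"dx":0,"dy":0,"dz":0,"roll":0}
    - {"jaw":0,"dx":0,"dy":0,"dz":0,"roll":0}
    - {"jaw":0,"dx":0,"dy":0,"dz":0,"roll":0}

```text
t: 13.1
eef_pos: [0.488, -0.005, 0.1058]
ee_rot: [3.142, -0.0, -2.884]
force: [0.1, 0.7, -0.8]
width: 0.0195
gripper_force: 60.0
```

```bash
python3 - <<'E'
from h import *
F=[];Z=[]
a=np.radians(14.7);ux=np.array([np.cos(a),np.sin(a)]);uy=np.array([-np.sin(a),np.cos(a)]);C=np.array([.667,.0423])
for i in range(4):
    si,ds=grab_frame('scene');s=get_state();F.append(np.r_[s['force'],s['moment']]);Q=cloud('scene',ds)
    b=(Q[...,:2]-C);bx=b@ux*1000;by=b@uy*1000;z=Q[...,2]*1000
    m=(bx>-165)&(bx<-87)&(abs(by)<12)&(z>105)&(z<125);Z.append([m.sum(),np.median(z[m]),*np.polyfit(bx[m]+120,z[m],1)])
print(np.round(F,2),np.mean(F,0).round(2),s['eef_pos']);print(np.round(Z,3))
np.savez('pics/s4.npz',im=si,d=ds)
E
```

```text
[[-0.15 -0.07 -1.7   0.04 -0.06 -0.05]
 [ 0.14  0.11 -2.26 -0.02 -0.02 -0.04]
 [ 0.    0.03 -0.6  -0.01 -0.03  0.02]
 [ 0.51 -1.36 -1.32 -0.03 -0.01 -0.  ]] [ 0.13 -0.32 -1.47 -0.   -0.03 -0.02] [ 0.48799    -0.00500323  0.10576391]
[[ 1.55000e+02  1.14419e+02 -4.00000e-02  1.14528e+02]
 [ 1.52000e+02  1.14548e+02 -2.50000e-02  1.14780e+02]
 [ 1.59000e+02  1.14325e+02 -4.10000e-02  1.14583e+02]
 [ 1.51000e+02  1.14558e+02 -5.20000e-02  1.14631e+02]]
```

```bash
python3 - <<'E'
from h import *
z0=np.load('pics/s4.npz');Q=cloud('scene',z0['d'])
a=np.radians(14.7);ux=np.array([np.cos(a),np.sin(a)]);uy=np.array([-np.sin(a),np.cos(a)]);C=np.array([.667,.0423])
b=(Q[...,:2]-C);bx=b@ux*1000;by=b@uy*1000;z=Q[...,2]*1000
for x in range(-180,-55,10):
    m=(abs(bx-x)<5)&(abs(by)<10)&(z>90)&(z<135)
    if m.any(): print(x,m.sum(),np.percentile(z[m],[10,50,90]).round(1))
im=z0['im'];save('s','s4',cv2.resize(im[165:265,165:285],(780,586),interpolation=cv2.INTER_CUBIC)[:586])
E
```

```text
-180 13 [122.8 126.2 130.5]
-170 14 [120.7 123.7 125.3]
-160 29 [112.2 119.9 125.1]
-150 12 [112.7 114.4 116.1]
-140 17 [112.2 114.1 116.2]
-130 14 [111.8 114.6 116.1]
-120 16 [113.  115.1 116.2]
-110 16 [112.1 113.9 116. ]
-100 15 [110.9 114.5 116.6]
-90 17 [112.4 113.9 116.9]
-80 19 [112.3 114.3 116.9]
-70 10 [109.  111.8 113.9]
-60 12 [117.8 120.3 123. ]
```

View pics/s4.png

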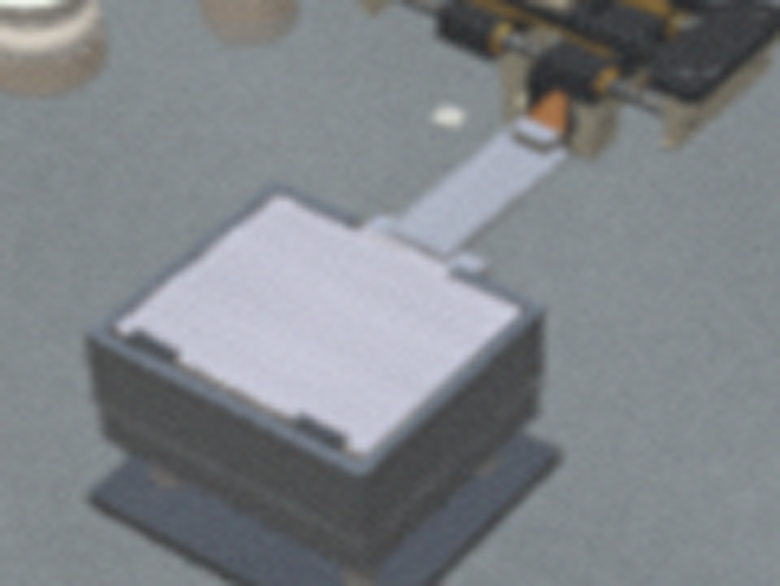

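The scene crop shows the blade level and centred over the sill, whose ends show at (380,225) and (465,265). I'll insert gently.

>>> servo_tool:
  moves:
    - {"jaw":0,"dx":0,"dy":0,"dz":-0.0003,"roll":0}
    - {"jaw":0,"dx":0.0015,"dy":0.0004,"dz":0,"roll":0}
    - {"jaw":0,"dx":0.0015,"dy":0.0004,"dz":0,"roll":0}
    - {"jaw":0,"dx":0.0015,"dy":0.0004,"dz":0,"roll":0}
    - {"jaw":0,"dx":0.0015,"dy":0.0004,"dz":0,"roll":0}
    - {"jaw":0,"dx":0.0015,"dy":0.0004,"dz":0,"roll":0}
    - {"jaw":0,"dx":0.0015,"dy":0.0004,"dz":0,"roll":0}
    - {"jaw":0,"dx":0.0015,"dy":0.0004,"dz":0,"roll":0}
    - {"jaw":0,"dx":0.0015,"dy":0.0004,"dz":0,"roll":0}
    - {"jaw":0,"dx":0,"dy":0,"dz":0,"roll":0}

```text
t: 14.55
eef_pos: [0.5001, -0.0018, 0.1055]
ee_rot: [-3.142, 0.0, -2.884]
force: [-0.2, -0.2, -0.6]
width: 0.0192
gripper_force: 60.0
```

>>> servo_tool:
  moves:
    - {"jaw":0,"dx":0.002,"dy":0.0005,"dz":0,"roll":0}
    - {"jaw":0,"dx":0.002,"dy":0.0005,"dz":0,"roll":0}
    - {"jaw":0,"dx":0.002,"dy":0.0005,"dz":0,"roll":0}
    - {"jaw":0,"dx":0.002,"dy":0.0005,"dz":0,"roll":0}
    - {"jaw":0,"dx":0.002,"dy":0.0005,"dz":0,"roll":0}
    - {"jaw":0,"dx":0.002,"dy":0.0005,"dz":0,"roll":0}
    - {"jaw":0,"dx":0.002,"dy":0.0005,"dz":0,"roll":0}
    - {"jaw":0,"dx":0.002,"dy":0.0005,"dz":0,"roll":0}
    - {"jaw":0,"dx":0,"dy":0,"dz":0,"roll":0}
    - {"jaw":0,"dx":0,"dy":0,"dz":0,"roll":0}

```text
t: 15.8
eef_pos: [0.5159, 0.0022, 0.1054]
ee_rot: [3.142, -0.0, -2.884]
force: [0.2, 0.4, -0.2]
width: 0.0198
gripper_force: 60.0
```

```bash
python3 - <<'E'
from h import *
h,s=124,99.
# tip-top path from theta=0, displacements along base x and z
for t in range(0,121,10):
    T=np.radians(t);x=54-s*np.cos(T)-8*np.sin(T);z=h+s*np.sin(T)-8*np.cos(T)
    print(t,round(x+45,1),round(z-116,1))
E
```

```text
0 0.0 0.0
10 0.1 17.3
20 3.2 34.3
30 9.3 50.6
40 18.0 65.5
50 29.2 78.7
60 42.6 89.7
70 57.6 98.3
80 73.9 104.1
90 91.0 107.0
100 108.3 106.9
110 125.3 103.8
120 141.6 97.7
```

>>> servo_tool:
  moves:
    - {"jaw":0,"dx":0,"dy":0,"dz":0.001,"roll":0}
    - {"jaw":0,"dx":0,"dy":0,"dz":0.001,"roll":0}
    - {"jaw":0,"dx":0,"dy":0,"dz":0.0015,"roll":0}
    - {"jaw":0,"dx":0,"dy":0,"dz":0.0015,"roll":0}
    - {"jaw":0,"dx":0,"dy":0,"dz":0.0015,"roll":0}
    - {"jaw":0,"dx":0,"dy":0,"dz":0.0015,"roll":0}
    - {"jaw":0,"dx":0,"dy":0,"dz":0.0015,"roll":0}
    - {"jaw":0,"dx":0,"dy":0,"dz":0.0015,"roll":0}
    - {"jaw":0,"dx":0,"dy":0,"dz":0.0015,"roll":0}
    - {"jaw":0,"dx":0,"dy":0,"dz":0.0015,"roll":0}

```text
t: 17.05
eef_pos: [0.5156, 0.0021, 0.1194]
ee_rot: [3.142, -0.001, -2.884]
force: [-1.0, -0.7, -5.8]
width: 0.0194
gripper_force: 60.0
```

```bash
cat >> h.py <<'E'
A=np.radians(14.7);UX=np.array([np.cos(A),np.sin(A)]);UY=np.array([-np.sin(A),np.cos(A)]);C=np.array([.667,.0423])
def mix(Q):
    b=(Q[...,:2]-C);return b@UX*1000,b@UY*1000,Q[...,2]*1000
E
python3 - <<'E'
from h import *
s=get_state();im,d=grab_frame('scene');bx,by,z=mix(cloud('scene',d));print(s['eef_pos'],np.round(s['force'],2),np.round(s['moment'],2))
for x in range(-160,70,15):
    m=(abs(bx-x)<7)&(abs(by)<14)&(z>90)&(z<260)
    if m.any(): print(x,m.sum(),np.percentile(z[m],[10,50,90]).round(1))
E
```

```text
[0.51564687 0.00210712 0.11942352] [-0.96 -0.7  -5.79] [-0.21  0.88  0.08]
-160 27 [138.  171.4 245.5]
-145 69 [131.3 139.6 190.1]
-130 169 [128.7 219.3 250.1]
-115 34 [126.2 128.4 201.9]
-100 31 [125.  127.1 129.4]
-85 33 [124.8 127.3 129.8]
-70 23 [124.3 127.7 132.2]
-55 33 [132.4 134.7 136.3]
-40 36 [132.1 133.8 135.8]
-25 38 [129.1 131.9 134.9]
-10 38 [127.9 130.  132.8]
5 38 [126.7 128.6 130.8]
20 43 [123.7 126.4 128.7]
35 45 [122.5 124.4 127.3]
50 41 [118.7 122.8 125.8]
65 75 [ 95.3 112.3 122.4]
```

>>> servo_tool:
  moves:
    - {"jaw":0,"dx":0,"dy":0,"dz":0.0052,"roll":0}
    - {"jaw":0,"dx":0.0008,"dy":0.0002,"dz":0.0052,"roll":0}
    - {"jaw":0,"dx":0.0011,"dy":0.0003,"dz":0.0052,"roll":0}
    - {"jaw":0,"dx":0.0012,"dy":0.0003,"dz":0.0052,"roll":0}
    - {"jaw":0,"dx":0.0015,"dy":0.0004,"dz":0.0052,"roll":0}
    - {"jaw":0,"dx":0.0018,"dy":0.0005,"dz":0.0052,"roll":0}
    - {"jaw":0,"dx":0.0021,"dy":0.0006,"dz":0.0052,"roll":0}
    - {"jaw":0,"dx":0.0025,"dy":0.0007,"dz":0.0052,"roll":0}
    - {"jaw":0,"dx":0.0029,"dy":0.0008,"dz":0.0052,"roll":0}
    - {"jaw":0,"dx":0.0032,"dy":0.0008,"dz":0.0052,"roll":0}

```text
t: 18.35
eef_pos: [0.5334, 0.0068, 0.1719]
ee_rot: [-3.142, 0.0, -2.884]
force: [-3.8, -0.6, -4.3]
width: 0.0194
gripper_force: 60.0
```

```bash
python3 - <<'E'
from h import *
s=get_state();im,d=grab_frame('scene');bx,by,z=mix(cloud('scene',d));print(s['eef_pos'],np.round(s['force'],2),np.round(s['moment'],2))
for x in range(-130,70,15):
    m=(abs(bx-x)<7)&(abs(by)<14)&(z>90)&(z<260)
    if m.any(): print(x,m.sum(),np.percentile(z[m],[10,50,90]).round(1))
E
```

```text
[0.5333666  0.00684471 0.17189433] [-3.83 -0.58 -4.26] [-0.42  1.74  0.05]
-130 66 [188.2 193.9 238.2]
-115 64 [179.4 188.3 253. ]
-100 48 [178.2 181.4 253. ]
-85 32 [177.9 179.7 181.8]
-70 35 [177.8 180.1 181.8]
-55 20 [177.5 179.4 181.8]
-40 22 [191.2 194.3 196.6]
-25 58 [182.9 189.2 193.9]
-10 62 [171.6 175.8 180.9]
5 64 [157.1 164.2 169.1]
20 62 [145.3 150.  156.2]
35 62 [132.9 137.9 143.1]
50 44 [123.8 126.6 130.4]
65 77 [ 93.7 109.  122.7]
```

>>> servo_tool:
  moves:
    - {"jaw":0,"dx":0.0034,"dy":0.0009,"dz":0.0047,"roll":0}
    - {"jaw":0,"dx":0.0036,"dy":0.0009,"dz":0.0044,"roll":0}
    - {"jaw":0,"dx":0.0039,"dy":0.001,"dz":0.0041,"roll":0}
    - {"jaw":0,"dx":0.0041,"dy":0.0011,"dz":0.0039,"roll":0}
    - {"jaw":0,"dx":0.0043,"dy":0.0011,"dz":0.0037,"roll":0}
    - {"jaw":0,"dx":0.0045,"dy":0.0012,"dz":0.0034,"roll":0}
    - {"jaw":0,"dx":0.0047,"dy":0.0012,"dz":0.0031,"roll":0}
    - {"jaw":0,"dx":0.0048,"dy":0.0013,"dz":0.0029,"roll":0}
    - {"jaw":0,"dx":0.0049,"dy":0.0013,"dz":0.0026,"roll":0}
    - {"jaw":0,"dx":0.006,"dy":0.0016,"dz":0.0026,"roll":0}

```text
t: 19.65
eef_pos: [0.5776, 0.0185, 0.2069]
ee_rot: [3.141, -0.0, -2.884]
force: [-4.3, 0.9, -3.9]
width: 0.0195
gripper_force: 60.0
```

>>> servo_tool:
  moves:
    - {"jaw":0,"dx":0.0051,"dy":0.0013,"dz":0.0018,"roll":0}
    - {"jaw":0,"dx":0.0051,"dy":0.0013,"dz":0.0015,"roll":0}
    - {"jaw":0,"dx":0.0051,"dy":0.0013,"dz":0.0012,"roll":0}
    - {"jaw":0,"dx":0.0051,"dy":0.0013,"dz":0.0009,"roll":0}
    - {"jaw":0,"dx":0.0051,"dy":0.0013,"dz":0.0006,"roll":0}
    - {"jaw":0,"dx":0.0051,"dy":0.0013,"dz":0.0003,"roll":0}
    - {"jaw":0,"dx":0.0051,"dy":0.0013,"dz":0.0,"roll":0}
    - {"jaw":0,"dx":0.0051,"dy":0.0013,"dz":0,"roll":0}
    - {"jaw":0,"dx":0.0051,"dy":0.0013,"dz":-0.0004,"roll":0}
    - {"jaw":0,"dx":0.0051,"dy":0.0013,"dz":-0.0006,"roll":0}

```text
t: 20.9
eef_pos: [0.6287, 0.0314, 0.2122]
ee_rot: [-3.141, 0.0, -2.884]
force: [-3.6, 0.2, -1.0]
width: 0.0194
gripper_force: 60.0
```

```bash
python3 - <<'E'
from h import *
s=get_state();im,d=grab_frame('scene');bx,by,z=mix(cloud('scene',d));print(s['eef_pos'],np.round(s['force'],2),np.round(s['moment'],2))
for zz in range(130,260,10):
    m=(abs(z-zz)<5)&(abs(by)<60)&(bx>-30)&(bx<140)
    if m.any(): print(zz,m.sum(),np.percentile(bx[m],[10,50,90]).round(1))
save('s','s5',cv2.resize(im[120:280,130:310],(675,600),interpolation=cv2.INTER_CUBIC))
E
```

```text
[0.62873131 0.03139873 0.21221904] [-3.61  0.18 -0.99] [-0.09  1.49  0.14]
130 60 [54.5 56.1 60.7]
140 46 [57.4 58.5 60. ]
150 48 [59.8 61.4 62.3]
160 50 [62.8 64.1 65.3]
170 51 [65.8 66.8 68.3]
180 44 [68.  69.9 70.8]
190 54 [71.4 72.5 74.1]
200 51 [74.1 75.3 77.1]
210 57 [76.7 78.2 79.8]
220 383 [-13.2  28.8  80.4]
230 200 [-27.8  79.3  83.4]
240 60 [-29.2  79.5  82.1]
250 19 [-29.4 -28.8 -26.9]
```

View pics/s5.png

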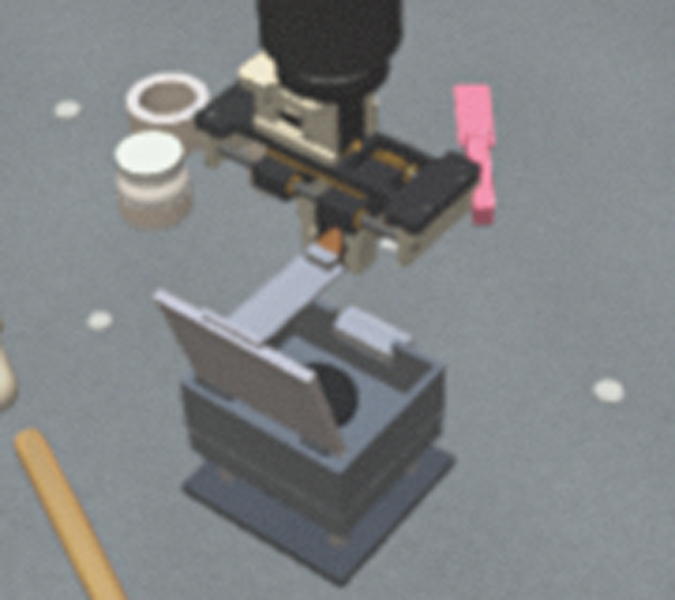

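The scene crop shows the cover past upright, with the blade tip pushing at (255,335). By depth it is at about 105°.

>>> servo_tool:
  moves:
    - {"jaw":0,"dx":0.0018,"dy":0.0005,"dz":-0.0005,"roll":0}
    - {"jaw":0,"dx":0.0018,"dy":0.0005,"dz":-0.0005,"roll":0}
    - {"jaw":0,"dx":0.0018,"dy":0.0005,"dz":-0.0005,"roll":0}
    - {"jaw":0,"dx":0.0018,"dy":0.0005,"dz":-0.0005,"roll":0}
    - {"jaw":0,"dx":0.0018,"dy":0.0005,"dz":-0.0005,"roll":0}
    - {"jaw":0,"dx":0.0018,"dy":0.0005,"dz":-0.0005,"roll":0}
    - {"jaw":0,"dx":0.0018,"dy":0.0005,"dz":-0.0005,"roll":0}
    - {"jaw":0,"dx":0.001,"dy":0.0003,"dz":-0.0005,"roll":0}
    - {"jaw":0,"dx":0,"dy":0,"dz":0,"roll":0}
    - {"jaw":0,"dx":0,"dy":0,"dz":0,"roll":0}

```text
t: 22.2
eef_pos: [0.6421, 0.0352, 0.2082]
ee_rot: [3.142, 0.0, -2.884]
force: [-1.8, 0.2, -1.9]
width: 0.0194
gripper_force: 60.0
```

```bash
python3 - <<'E'
from h import *
s=get_state();im,d=grab_frame('scene');bx,by,z=mix(cloud('scene',d));print(s['eef_pos'],np.round(s['force'],2),np.round(s['moment'],2))
m=(z>135)&(z<205)&(abs(by)<60)&(bx>40)&(bx<140);p=np.polyfit(z[m],bx[m],1);print(90+np.degrees(np.arctan(p[0])))
E
```

```text
[0.64209438 0.03524414 0.20820972] [-1.78  0.17 -1.93] [-0.12  0.74  0.  ]
114.43883543208267
```

>>> servo_tool:
  moves:
    - {"jaw":0,"dx":0.0006,"dy":0.0002,"dz":-0.0002,"roll":0}
    - {"jaw":0,"dx":-0.0193,"dy":-0.005,"dz":0,"roll":0}
    - {"jaw":0,"dx":-0.0193,"dy":-0.005,"dz":0,"roll":0}
    - {"jaw":0,"dx":-0.0193,"dy":-0.005,"dz":0,"roll":0}
    - {"jaw":0,"dx":-0.012,"dy":0.04,"dz":0,"roll":0}
    - {"jaw":0,"dx":-0.012,"dy":0.04,"dz":0,"roll":0}
    - {"jaw":0,"dx":-0.012,"dy":0.04,"dz":0,"roll":0}
    - {"jaw":0,"dx":-0.012,"dy":0.04,"dz":0,"roll":0}
    - {"jaw":0,"dx":-0.012,"dy":0.04,"dz":0,"roll":0}
    - {"jaw":0,"dx":-0.012,"dy":0.04,"dz":0,"roll":0}

```text
t: 23.5
eef_pos: [0.5129, 0.2624, 0.2086]
ee_rot: [3.141, 0.002, -2.884]
force: [0.9, 0.9, -0.1]
width: 0.0196
gripper_force: 60.0
```

```bash
python3 - <<'E'
from h import *
s=get_state();print(s['eef_pos'],np.round(s['force'],2))
im,d=grab_frame('scene');Q=cloud('scene',d);bx,by,z=mix(Q)
m=(z>135)&(z<205)&(abs(by)<60)&(bx>40)&(bx<140);p=np.polyfit(z[m],bx[m],1);print('cover',90+np.degrees(np.arctan(p[0])))
it,dt=grab_frame('top');T=cloud('top',dt)
bx,by,z=mix(T);m=(abs(bx)<20)&(abs(by)<20);print('pad z',np.median(z[m]))
# jars: cap tops
for n,c,zr in(('tall',(.4746,-.272),(.105,.14)),('squat',(.587,-.31),(.058,.085))):
    for nm,P in(('top',T),('scene',Q)):
        m=(np.hypot(P[...,0]-c[0],P[...,1]-c[1])<.045)&(P[...,2]>zr[0])&(P[...,2]<zr[1]);q=P[m];print(n,nm,len(q),q.mean(0).round(4) if len(q) else '',cv2.minEnclosingCircle((q[:,:2]*1000).astype(np.float32)) if len(q) else '')
E
```

```text
[0.51286223 0.26241334 0.20860677] [ 0.85  0.91 -0.13]
cover 114.5057635471658
pad z 103.09180283358677
tall top 175 [ 0.479  -0.2775  0.1191] ((479.8207702636719, -278.06988525390625), 24.214385986328125)
tall scene 133 [ 0.4841 -0.2722  0.1161] ((482.99853515625, -276.1620178222656), 26.162317276000977)
squat top 238 [ 0.5905 -0.3135  0.0698] ((591.8593139648438, -313.7852783203125), 30.956031799316406)
squat scene 193 [ 0.5941 -0.3085  0.0674] ((591.6764526367188, -311.67413330078125), 32.000038146972656)
```

>>> servo_tool:
  moves:
    - {"jaw":0,"dx":0,"dy":0,"dz":-0.045,"roll":0}
    - {"jaw":0,"dx":0,"dy":0,"dz":-0.045,"roll":0}
    - {"jaw":0,"dx":0,"dy":0,"dz":-0.045,"roll":0}
    - {"jaw":0,"dx":0,"dy":0,"dz":-0.045,"roll":0}
    - {"jaw":0,"dx":0,"dy":0,"dz":-0.01,"roll":0}
    - {"jaw":0,"dx":0,"dy":0,"dz":-0.006,"roll":0}
    - {"jaw":0,"dx":0,"dy":0,"dz":-0.004,"roll":0}
    - {"jaw":0,"dx":0,"dy":0,"dz":-0.002,"roll":0}
    - {"jaw":0,"dx":0,"dy":0,"dz":0,"roll":0}
    - {"jaw":0,"dx":0,"dy":0,"dz":0,"roll":0}

```text
t: 24.85
eef_pos: [0.5128, 0.2606, 0.0065]
ee_rot: [3.141, 0.001, -2.884]
force: [1.1, 0.6, -0.4]
width: 0.0196
gripper_force: 60.0
```

>>> servo_tool:
  moves:
    - {"jaw":0,"dx":0,"dy":0,"dz":-0.0008,"roll":0}
    - {"jaw":0,"dx":0,"dy":0,"dz":-0.0008,"roll":0}
    - {"jaw":0,"dx":0,"dy":0,"dz":0,"roll":0}
    - {"jaw":0.3,"dx":0,"dy":0,"dz":0,"roll":0}
    - {"jaw":0.6,"dx":0,"dy":0,"dz":0,"roll":0}
    - {"jaw":0.6,"dx":0,"dy":0,"dz":0,"roll":0}
    - {"jaw":1,"dx":0,"dy":0,"dz":0.01,"roll":0}
    - {"jaw":1,"dx":0,"dy":0,"dz":0.04,"roll":0}
    - {"jaw":1,"dx":0,"dy":0,"dz":0.05,"roll":0}
    - {"jaw":1,"dx":0,"dy":0,"dz":0.06,"roll":0}

```text
t: 26.1
eef_pos: [0.5121, 0.2599, 0.1661]
ee_rot: [-3.141, -0.001, -2.884]
force: [1.7, 1.0, -0.5]
width: 0.0812
gripper_force: 0.0
```

>>> servo_tool:
  moves:
    - {"jaw":1,"dx":-0.0032,"dy":-0.0536,"dz":0,"roll":0}
    - {"jaw":1,"dx":-0.0032,"dy":-0.0536,"dz":0,"roll":0}
    - {"jaw":1,"dx":-0.0032,"dy":-0.0536,"dz":0,"roll":0}
    - {"jaw":1,"dx":-0.0032,"dy":-0.0536,"dz":0,"roll":0}
    - {"jaw":1,"dx":-0.0032,"dy":-0.0536,"dz":0,"roll":0}
    - {"jaw":1,"dx":-0.0032,"dy":-0.0536,"dz":0,"roll":0}
    - {"jaw":1,"dx":-0.0032,"dy":-0.0536,"dz":0,"roll":0}
    - {"jaw":1,"dx":-0.0032,"dy":-0.0536,"dz":0,"roll":0}
    - {"jaw":1,"dx":-0.0032,"dy":-0.0536,"dz":0,"roll":0}
    - {"jaw":1,"dx":-0.0032,"dy":-0.0536,"dz":0,"roll":0}

```text
t: 27.35
eef_pos: [0.4804, -0.2774, 0.1654]
ee_rot: [-3.141, 0.001, -2.884]
force: [0.6, 1.5, 0.2]
width: 0.0876
gripper_force: 0.0
```

```bash
python3 - <<'E'
from h import *
s=get_state();print(s['eef_pos'],s['ee_rot'],np.round(s['force'],2))
im,d=grab_frame('scene');Q=cloud('scene',d);bx,by,z=mix(Q)
m=(z>135)&(z<205)&(abs(by)<60)&(bx>40)&(bx<140);p=np.polyfit(z[m],bx[m],1);print('cover',90+np.degrees(np.arctan(p[0])))
m=(bx>-15)&(bx<25)&(abs(by)<20);print('pad z scene',np.median(z[m]))
it,dt=grab_frame('top');T=cloud('top',dt);z=T[...,2]
m=(z>.004)&(z<.035);m[:155]=0;m[228:]=0;m[:,:160]=0;m[:,200:]=0;q=T[m];print('spatula',np.median(q[:,2]),q.mean(0),cv2.minAreaRect((q[:,:2]*1000).astype(np.float32)))
im,d=grab_frame('wrist')
save('w','w6',np.hstack([cv2.resize(im,(400,300)),cv2.resize(it[60:300,100:420],(400,300))]))
E
```

```text
[ 0.4803612  -0.27742197  0.16539152] [-3.14095634e+00  1.09150913e-03 -2.88380845e+00] [0.64 1.51 0.2 ]
cover 114.59137400932794
pad z scene 100.48209196268274
spatula 0.009032536706045109 [0.53404221 0.2663184  0.01202695] ((534.2398071289062, 268.7011413574219), (262.34906005859375, 140.22511291503906), 1.019850730895996)
```

View pics/w6.png

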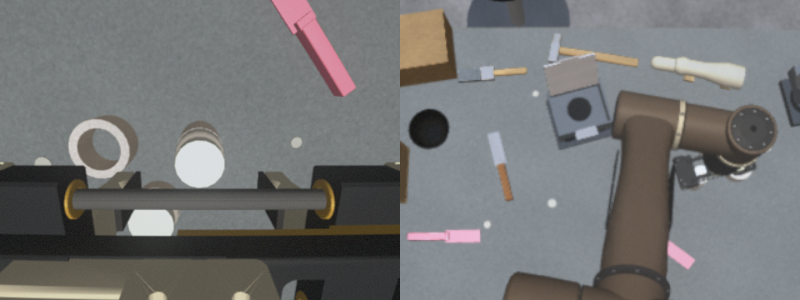

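Left half: the tall jar's cap at (200,160) is centred between the fingers, and the squat jar is at (155,215). Right half: the spatula lies flat at (500,165) and the cover is open, with the pad showing at (578,108).

>>> servo_tool:
  moves:
    - {"jaw":1,"dx":0,"dy":0,"dz":-0.035,"roll":0}
    - {"jaw":1,"dx":0,"dy":0,"dz":-0.035,"roll":0}
    - {"jaw":1,"dx":0,"dy":0,"dz":-0.025,"roll":0}
    - {"jaw":1,"dx":0,"dy":0,"dz":-0.008,"roll":0}
    - {"jaw":1,"dx":0,"dy":0,"dz":0,"roll":0}
    - {"jaw":0.75,"dx":0,"dy":0,"dz":0,"roll":0}
    - {"jaw":0.5,"dx":0,"dy":0,"dz":0,"roll":0}
    - {"jaw":0.4,"dx":0,"dy":0,"dz":0,"roll":0}
    - {"jaw":0.4,"dx":0,"dy":0,"dz":0,"roll":0}
    - {"jaw":0.4,"dx":0,"dy":0,"dz":0,"roll":0}
  newtons: 40

```text
t: 28.75
eef_pos: [0.481, -0.2758, 0.0618]
ee_rot: [-3.141, 0.001, -2.884]
force: [0.4, -0.9, 3.4]
width: 0.0533
gripper_force: 39.8
```

>>> servo_tool:
  moves:
    - {"jaw":0.4,"dx":0,"dy":0,"dz":0.04,"roll":0}
    - {"jaw":0.4,"dx":0,"dy":0,"dz":0.055,"roll":0}
    - {"jaw":0.4,"dx":0,"dy":0,"dz":0.055,"roll":0}
    - {"jaw":0.4,"dx":0.0265,"dy":0.0454,"dz":0,"roll":0}
    - {"jaw":0.4,"dx":0.0265,"dy":0.0454,"dz":0,"roll":0}
    - {"jaw":0.4,"dx":0.0265,"dy":0.0454,"dz":0,"roll":0}
    - {"jaw":0.4,"dx":0.0265,"dy":0.0454,"dz":0,"roll":0}
    - {"jaw":0.4,"dx":0.0265,"dy":0.0454,"dz":0,"roll":0}
    - {"jaw":0.4,"dx":0.0265,"dy":0.0454,"dz":0,"roll":0}
    - {"jaw":0.4,"dx":0.0265,"dy":0.0454,"dz":0,"roll":0}

```text
t: 30.0
eef_pos: [0.6661, 0.0438, 0.2104]
ee_rot: [3.141, -0.002, -2.884]
force: [0.3, -0.1, -3.1]
width: 0.0534
gripper_force: 39.8
```

```bash
python3 - <<'E'
from h import *
s=get_state();print(s['t'],s['eef_pos'],s['ee_rot'],np.round(s['force'],2))
F=[]
for i in range(4):
    im,d=grab_frame('scene');F.append(get_state()['force'])
print(np.mean(F,0).round(2));Q=cloud('scene',d);bx,by,z=mix(Q)
for n,lo,hi in(('jar low',150,175),('jar mid',175,200)):
    m=(z>lo)&(z<hi)&(abs(by)<40)&(abs(bx)<40);print(n,m.sum(),np.percentile(bx[m],[2,50,98]).round(1),np.percentile(by[m],[2,50,98]).round(1))
m=(abs(by)<40)&(abs(bx)<40)&(z>125);print('jar lowest',np.percentile(z[m],[0.5,2,5]).round(1))
save('s','s7',cv2.resize(im[110:270,140:310],(637,600),interpolation=cv2.INTER_CUBIC))
E
```

```text
30.0 [0.66608266 0.04383901 0.21043168] [ 3.14116125e+00 -1.77354738e-03 -2.88413158e+00] [ 0.33 -0.1  -3.06]
[ 1.01  0.5  -1.93]
jar low 114 [-10.   18.4  26.6] [-11.6  19.5  29.1]
jar mid 120 [-7.3 20.8 26.3] [-11.   18.7  30.4]
jar lowest [151.7 161.7 180.3]
```

View pics/s7.png

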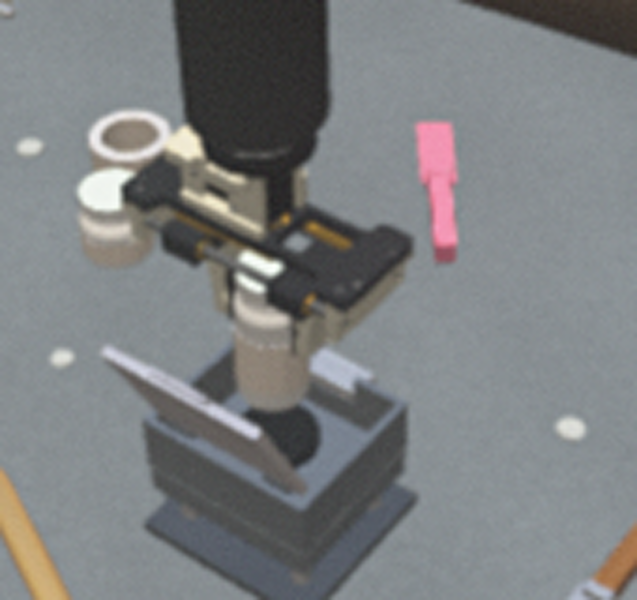

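The scene crop shows the jar upright at (270,360), centred over the black pad at (285,435). I'll lower it now.

>>> servo_tool:
  moves:
    - {"jaw":0.4,"dx":0,"dy":-0.001,"dz":-0.01,"roll":0}
    - {"jaw":0.4,"dx":0,"dy":-0.001,"dz":-0.01,"roll":0}
    - {"jaw":0.4,"dx":0,"dy":0,"dz":-0.01,"roll":0}
    - {"jaw":0.4,"dx":0,"dy":0,"dz":-0.01,"roll":0}
    - {"jaw":0.4,"dx":0,"dy":0,"dz":-0.0025,"roll":0}
    - {"jaw":0.4,"dx":0,"dy":0,"dz":-0.0025,"roll":0}
    - {"jaw":0.4,"dx":0,"dy":0,"dz":-0.002,"roll":0}
    - {"jaw":0.4,"dx":0,"dy":0,"dz":-0.001,"roll":0}
    - {"jaw":0.4,"dx":0,"dy":0,"dz":-0.001,"roll":0}
    - {"jaw":0.4,"dx":0,"dy":0,"dz":-0.001,"roll":0}

```text
t: 31.45
eef_pos: [0.6664, 0.0403, 0.162]
ee_rot: [-3.142, 0.001, -2.884]
force: [-1.0, 0.6, 1.9]
width: 0.053
gripper_force: 39.8
```

>>> servo_tool:
  moves:
    - {"jaw":0.4,"dx":0,"dy":0,"dz":-0.0007,"roll":0}
    - {"jaw":0.4,"dx":0,"dy":0,"dz":-0.0007,"roll":0}
    - {"jaw":0.4,"dx":0,"dy":0,"dz":-0.0007,"roll":0}
    - {"jaw":0.4,"dx":0,"dy":0,"dz":-0.0007,"roll":0}
    - {"jaw":0.4,"dx":0,"dy":0,"dz":-0.0007,"roll":0}
    - {"jaw":0.4,"dx":0,"dy":0,"dz":0,"roll":0}
    - {"jaw":0.4,"dx":0,"dy":0,"dz":0,"roll":0}
    - {"jaw":0.4,"dx":0,"dy":0,"dz":0,"roll":0}
    - {"jaw":0.4,"dx":0,"dy":0,"dz":0,"roll":0}
    - {"jaw":0.4,"dx":0,"dy":0,"dz":0,"roll":0}

```text
t: 32.7
eef_pos: [0.6662, 0.0402, 0.1579]
ee_rot: [-3.142, 0.0, -2.884]
force: [-0.5, 0.5, 4.2]
width: 0.0537
gripper_force: 39.8
```

>>> servo_tool:
  moves:
    - {"jaw":0.4,"dx":0,"dy":0,"dz":-0.0009,"roll":0}
    - {"jaw":0.4,"dx":0,"dy":0,"dz":-0.0009,"roll":0}
    - {"jaw":0.4,"dx":0,"dy":0,"dz":-0.0009,"roll":0}
    - {"jaw":0.4,"dx":0,"dy":0,"dz":-0.0009,"roll":0}
    - {"jaw":0.4,"dx":0,"dy":0,"dz":-0.0009,"roll":0}
    - {"jaw":0.4,"dx":0,"dy":0,"dz":0,"roll":0}
    - {"jaw":0.4,"dx":0,"dy":0,"dz":0,"roll":0}
    - {"jaw":0.4,"dx":0,"dy":0,"dz":0,"roll":0}
    - {"jaw":0.4,"dx":0,"dy":0,"dz":0,"roll":0}
    - {"jaw":0.4,"dx":0,"dy":0,"dz":0,"roll":0}

```text
t: 33.95
eef_pos: [0.6664, 0.0403, 0.154]
ee_rot: [-3.141, 0.001, -2.884]
force: [-1.2, 0.8, 7.8]
width: 0.0534
gripper_force: 39.8
```

>>> servo_tool:
  moves:
    - {"jaw":0.4,"dx":0,"dy":0,"dz":-0.0004,"roll":0}
    - {"jaw":0.4,"dx":0,"dy":0,"dz":-0.0004,"roll":0}
    - {"jaw":0.4,"dx":0,"dy":0,"dz":0,"roll":0}
    - {"jaw":0.4,"dx":0,"dy":0,"dz":0,"roll":0}
    - {"jaw":0.4,"dx":0,"dy":0,"dz":0,"roll":0}
    - {"jaw":0.4,"dx":0,"dy":0,"dz":0,"roll":0}
    - {"jaw":0.4,"dx":0,"dy":0,"dz":0,"roll":0}
    - {"jaw":0.4,"dx":0,"dy":0,"dz":0,"roll":0}
    - {"jaw":0.4,"dx":0,"dy":0,"dz":0,"roll":0}
    - {"jaw":0.4,"dx":0,"dy":0,"dz":0,"roll":0}

```text
t: 35.2
eef_pos: [0.6665, 0.0402, 0.1535]
ee_rot: [-3.141, 0.001, -2.884]
force: [-1.3, 0.8, 9.5]
width: 0.053
gripper_force: 39.8
```

>>> servo_tool:
  moves:
    - {"jaw":0.4,"dx":0,"dy":0,"dz":-0.0004,"roll":0}
    - {"jaw":0.4,"dx":0,"dy":0,"dz":-0.0004,"roll":0}
    - {"jaw":0.4,"dx":0,"dy":0,"dz":0,"roll":0}
    - {"jaw":0.4,"dx":0,"dy":0,"dz":0,"roll":0}
    - {"jaw":0.4,"dx":0,"dy":0,"dz":0,"roll":0}
    - {"jaw":0.4,"dx":0,"dy":0,"dz":0,"roll":0}
    - {"jaw":0.4,"dx":0,"dy":0,"dz":0,"roll":0}
    - {"jaw":0.4,"dx":0,"dy":0,"dz":0,"roll":0}
    - {"jaw":0.4,"dx":0,"dy":0,"dz":0,"roll":0}
    - {"jaw":0.4,"dx":0,"dy":0,"dz":0,"roll":0}

```text
t: 36.45
eef_pos: [0.6668, 0.0403, 0.1534]
ee_rot: [-3.141, 0.002, -2.884]
force: [-2.9, 1.7, 12.2]
width: 0.0533
gripper_force: 39.8
```

>>> servo_tool:
  moves:
    - {"jaw":0.4,"dx":0,"dy":0,"dz":-0.0002,"roll":0}
    - {"jaw":0.4,"dx":0,"dy":0,"dz":0,"roll":0}
    - {"jaw":0.4,"dx":0,"dy":0,"dz":0,"roll":0}
    - {"jaw":0.4,"dx":0,"dy":0,"dz":0,"roll":0}
    - {"jaw":0.4,"dx":0,"dy":0,"dz":0,"roll":0}
    - {"jaw":0.4,"dx":0,"dy":0,"dz":0,"roll":0}
    - {"jaw":0.4,"dx":0,"dy":0,"dz":0,"roll":0}
    - {"jaw":0.4,"dx":0,"dy":0,"dz":0,"roll":0}
    - {"jaw":0.4,"dx":0,"dy":0,"dz":0,"roll":0}
    - {"jaw":0.4,"dx":0,"dy":0,"dz":0,"roll":0}

```text
t: 37.7
eef_pos: [0.6668, 0.0403, 0.1534]
ee_rot: [-3.141, 0.002, -2.884]
force: [-2.7, 2.0, 12.7]
width: 0.0528
gripper_force: 39.8
```

>>> servo_tool:
  moves:
    - {"jaw":0.4,"dx":0,"dy":0,"dz":0.012,"roll":0}
    - {"jaw":0.4,"dx":0,"dy":0,"dz":0.023,"roll":0}
    - {"jaw":0.4,"dx":0,"dy":0,"dz":0.023,"roll":0}
    - {"jaw":0.4,"dx":-0.0265,"dy":-0.0451,"dz":0,"roll":0}
    - {"jaw":0.4,"dx":-0.0265,"dy":-0.0451,"dz":0,"roll":0}
    - {"jaw":0.4,"dx":-0.0265,"dy":-0.0451,"dz":0,"roll":0}
    - {"jaw":0.4,"dx":-0.0265,"dy":-0.0451,"dz":0,"roll":0}
    - {"jaw":0.4,"dx":-0.0265,"dy":-0.0451,"dz":0,"roll":0}
    - {"jaw":0.4,"dx":-0.0265,"dy":-0.0451,"dz":0,"roll":0}
    - {"jaw":0.4,"dx":-0.0265,"dy":-0.0451,"dz":0,"roll":0}

```text
t: 38.95
eef_pos: [0.4786, -0.2765, 0.2085]
ee_rot: [3.14, -0.002, -2.884]
force: [2.6, -1.2, -1.6]
width: 0.0532
gripper_force: 39.8
```

>>> servo_tool:
  moves:
    - {"jaw":0.4,"dx":0,"dy":0,"dz":-0.04,"roll":0}
    - {"jaw":0.4,"dx":0,"dy":0,"dz":-0.04,"roll":0}
    - {"jaw":0.4,"dx":0,"dy":0,"dz":-0.035,"roll":0}
    - {"jaw":0.4,"dx":0,"dy":0,"dz":-0.015,"roll":0}
    - {"jaw":0.4,"dx":0,"dy":0,"dz":-0.007,"roll":0}
    - {"jaw":0.4,"dx":0,"dy":0,"dz":-0.004,"roll":0}
    - {"jaw":0.4,"dx":0,"dy":0,"dz":-0.002,"roll":0}
    - {"jaw":0.4,"dx":0,"dy":0,"dz":-0.001,"roll":0}
    - {"jaw":0.4,"dx":0,"dy":0,"dz":0,"roll":0}
    - {"jaw":0.4,"dx":0,"dy":0,"dz":0,"roll":0}

```text
t: 40.2
eef_pos: [0.4808, -0.2755, 0.0659]
ee_rot: [-3.141, 0.0, -2.884]
force: [0.2, 0.3, -2.1]
width: 0.0533
gripper_force: 39.8
```

>>> servo_tool:
  moves:
    - {"jaw":0.4,"dx":0,"dy":0,"dz":-0.001,"roll":0}
    - {"jaw":0.4,"dx":0,"dy":0,"dz":-0.001,"roll":0}
    - {"jaw":0.4,"dx":0,"dy":0,"dz":-0.0007,"roll":0}
    - {"jaw":0.4,"dx":0,"dy":0,"dz":-0.0005,"roll":0}
    - {"jaw":0.4,"dx":0,"dy":0,"dz":-0.0005,"roll":0}
    - {"jaw":0.4,"dx":0,"dy":0,"dz":-0.0004,"roll":0}
    - {"jaw":0.4,"dx":0,"dy":0,"dz":0,"roll":0}
    - {"jaw":0.4,"dx":0,"dy":0,"dz":0,"roll":0}
    - {"jaw":0.4,"dx":0,"dy":0,"dz":0,"roll":0}
    - {"jaw":0.4,"dx":0,"dy":0,"dz":0,"roll":0}

```text
t: 41.45
eef_pos: [0.4808, -0.2755, 0.0617]
ee_rot: [-3.141, 0.0, -2.884]
force: [-1.4, 2.1, 5.7]
width: 0.0533
gripper_force: 39.8
```

Contact with the bench at about 7 N. Releasing slowly and lifting away.

>>> servo_tool:
  moves:
    - {"jaw":0.4,"dx":0,"dy":0,"dz":0.0002,"roll":0}
    - {"jaw":0.65,"dx":0,"dy":0,"dz":0,"roll":0}
    - {"jaw":0.75,"dx":0,"dy":0,"dz":0,"roll":0}
    - {"jaw":1,"dx":0,"dy":0,"dz":0,"roll":0}
    - {"jaw":1,"dx":0,"dy":0,"dz":0,"roll":0}
    - {"jaw":1,"dx":0,"dy":0,"dz":0,"roll":0}
    - {"jaw":1,"dx":0,"dy":0,"dz":0.02,"roll":0}
    - {"jaw":1,"dx":0,"dy":0,"dz":0.04,"roll":0}
    - {"jaw":1,"dx":0,"dy":0,"dz":0.05,"roll":0}
    - {"jaw":1,"dx":0,"dy":0,"dz":0.04,"roll":0}

```text
t: 42.7
eef_pos: [0.4808, -0.2756, 0.2138]
ee_rot: [-3.141, 0.001, -2.884]
force: [-0.4, -1.2, -0.3]
width: 0.0882
gripper_force: 0.0
```

>>> servo_tool:
  moves:
    - {"jaw":1,"dx":-0.02,"dy":-0.03,"dz":0.01,"roll":0}
    - {"jaw":1,"dx":-0.02,"dy":-0.03,"dz":0,"roll":0}
    - {"jaw":1,"dx":-0.02,"dy":-0.03,"dz":0,"roll":0}
    - {"jaw":1,"dx":-0.02,"dy":-0.03,"dz":0,"roll":0}
    - {"jaw":1,"dx":-0.02,"dy":-0.03,"dz":0,"roll":0}
    - {"jaw":1,"dx":-0.02,"dy":-0.03,"dz":0,"roll":0}
    - {"jaw":1,"dx":-0.02,"dy":-0.03,"dz":0,"roll":0}
    - {"jaw":1,"dx":-0.02,"dy":-0.03,"dz":0,"roll":0}
    - {"jaw":1,"dx":0,"dy":0,"dz":0,"roll":0}
    - {"jaw":1,"dx":0,"dy":0,"dz":0,"roll":0}

```text
t: 43.95
eef_pos: [0.3205, -0.5153, 0.2214]
ee_rot: [3.141, -0.0, -2.885]
force: [-0.8, -0.3, 0.1]
width: 0.0876
gripper_force: 0.0
```

```bash
python3 - <<'E'
from h import *
s=get_state();print(s['t'],s['eef_pos'],np.round(s['force'],1))
im,d=grab_frame('scene');Q=cloud('scene',d);bx,by,z=mix(Q)
m=(z>135)&(z<205)&(abs(by)<60)&(bx>40)&(bx<140);p=np.polyfit(z[m],bx[m],1);print('cover',90+np.degrees(np.arctan(p[0])))
m=(bx>-15)&(bx<25)&(abs(by)<20);print('pad z',np.median(z[m]))
it,dt=grab_frame('top');T=cloud('top',dt)
for n,c,zr in(('tall',(.4746,-.272),(.105,.14)),('squat',(.587,-.31),(.058,.085)),('tape',(.517,-.402),(.03,.06))):
    for P in (T,Q):
        m=(np.hypot(P[...,0]-c[0],P[...,1]-c[1])<.045)&(P[...,2]>zr[0])&(P[...,2]<zr[1]);q=P[m];print(n,len(q),q.mean(0).round(4) if len(q) else '')
save('s','end',np.hstack([cv2.resize(im,(400,300)),cv2.resize(it,(400,300))]))
E
```

```text
43.95 [ 0.32047419 -0.51531945  0.22141813] [-0.8 -0.3  0.1]
cover 114.52004385375074
pad z 100.12735662067041
tall 175 [ 0.4784 -0.2768  0.1192]
tall 133 [ 0.4835 -0.2718  0.1162]
squat 240 [ 0.5902 -0.3137  0.0697]
squat 189 [ 0.5939 -0.3089  0.0673]
tape 196 [ 0.5202 -0.3963  0.0434]
tape 207 [ 0.5203 -0.3988  0.0402]
```

View pics/end.png

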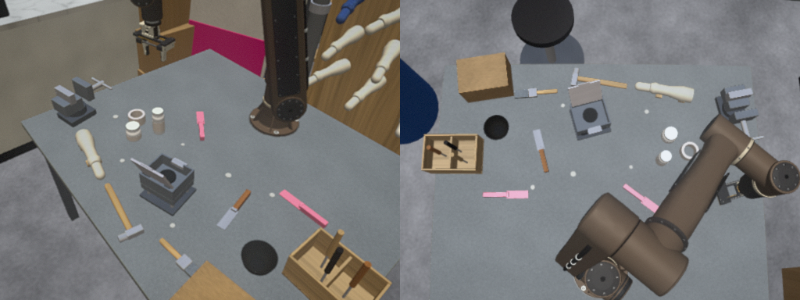

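The final picture shows the cover leaning back open at (150,165), the spatula flat on the bench at (235,208), and the tall jar standing at (158,120). The other things are in place and the arm is clear.

```bash
python3 -c "
from station import *
print(job_done())"
```

```text
the job is handed in; nothing more can be done
None
```

The job is handed in at about 44 s of the 72 s: cover levered open with the spatula blade to about 114.5° (its stop is 2.0 rad), spatula laid flat on the bench, tall jar pressed onto the pad to its stop, held over a second and stood back on the bench, other things left in place.

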